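# Load the bar feeder and dial its batch wheel to five

### The arm

A 6-joint arm with a two-finger parallel gripper is mounted at the origin on a cart in front of the work surface, level with it; the furniture and walls round the work are solid. World frame = base frame: x ahead of the robot, y to its left, z up, the work surface at z = 0. Lengths are in m, angles in rad, forces in N, time in s.
With the tool pointing down it reaches from about 0.35 to 0.975 m from the base axis. Payload 17.4 kg.
Tool frame: the origin (TCP) lies on the centre line of the jaws, within the pads' length; the fingertips stand 17 mm ahead of it and the grasp point (between the pads) lies 2 mm behind it; z points along the fingers, y is the line along which they close (so a half turn about z gives the same grasp; the last joint's range is limited). The gripper opens to 85 mm and grips with 20 to 120 N. Pads are 22 mm wide; open, the fingers measure 114 mm over their backs; the gripper's body (76 mm by 85 mm) begins 54 mm behind the grasp point. The pads swing forward as they close: fully open they stand 13 mm farther back than shut.
Start: joints at [1.23, 0.116, 1.442, -0, 1.584, -0.038], TCP at [0.201, 0.644, 0.248] pointing down, gripper open.
Joint ranges: [-2.83, 2.83], [-0.83, 2.19], [0.07, 2.5], [-1.14, 4.28], [0.01, 3], [-2.97, 2.97]. Speed limits (rad/s): [1.89, 1.89, 2.22, 3.14, 3.14, 3.14].

### API

Orientations are given as a unit quaternion [w, x, y, z].
In Python, from rig import state, camera, sign_off gives the robot as it stands.
- The arm moves only by the shell command python3 -m handwheel 'ROWS' [FORCE]. ROWS is text: rows parted by semicolons, each of 7 numbers parted by spaces: the turn, a rotation vector about the world's x, y, z as a fraction of full scale, then the shift along the world's x, y, z as a fraction of full scale, then the opening, from -1 (shut) to 1 (fully open). A call has 1 to 12 rows; each row shifts and turns the commanded pose from where the row before left it; what a row does not reach is not made up. Full scale, the value 1, is 40 mm for a shift and 0.1 rad for a turn. A row lasts 1/10 s, in which the tool goes at most 50 mm and 8.59 degrees, less where a joint would pass 70% of its speed; a pose out of reach is approached as far as the arm can. A call with a number of a shift or a turn outside -1 to 1 is refused whole. A call with a gripper value outside its range is refused whole. The fingers move at their own pace and stop on an object; FORCE is the grip in N (left out, the last holds). Time passes only in rows, so rows that do not move let the fingers close. It gives the time, the measured TCP pose, the force, the opening and the grip force at its end, in the units of the state.
- state(): the state, without advancing time (a new reading comes with each control period).
- camera(name): name is "scene" or "top" or "wrist"; returns a dict with "frame" (480x640x3 uint8, red, green, blue), "K" (3x3 intrinsics, pixels), "T" (4x4, takes a point from camera to world coordinates). Camera axes: x right, y down, z forward; pixel columns grow to the right and rows downward; lengths in m; the calibration is good to about 2 mm. A picture is of the moment at which its call begins. There is no depth.
- sign_off(): hands the job in; it is judged then, once.
The state is a dict: "clock": time; "joint_pos": joint angles; "qvel": joint speeds; "tau": joint torques, N m; "eef_pos": TCP position; "orientation": TCP orientation; "wrist_force": force on the tool from outside, world axes, zero at the start; "torque": the same for the moment, N m; "grip_width": opening from 0.0 (shut) to 1.0 (fully open); "gripper_force": force on a finger pad.
Only numpy, scipy, OpenCV 4.12 (cv2) and the standard library are available. Lean on these libraries where they do the work, as an engineer would, in place of code of your own. Each camera call takes 0.05 s, during which the arm holds its last target. There are 200 camera calls.

### The job

Lift the bar blank out of its cradle, lay it flat on the open bench and let go of it to change your grip, then put it into the feeder's sloped chute nose first and push it down until its nose rests against the stop. After that, roll the counter's thumbwheel until the face with five dots is on top, in line with the two pointers, and leave the tin, the bearing and the tape measure where they are.

Things in the scene. Friction and masses are not known exactly. Their poses are not given: they have to be found in the camera images.
- bar: Bare aluminium bar, 150 mm long, about 0.35 kg: square shank 32 x 32 x 100 mm and round nose 26 mm dia, 50 mm long, on the same axis. Origin: under mid-length, on the underside. x runs along the bar from nose (tip at x = -75 mm) to tail (x = +75), shank from x = -25; z is up at the start, the bar's axis is at z = 16 mm. Centre of mass about x = +10 mm.
- bar_nose (a point): Centre of the end face of the bar's round nose.
- bar_tail (a point): Centre of the end face of the bar's square shank (the tail).
- cradle: Fixed steel cradle holding the bar at the start, 62 mm wide, 62 mm high. Origin: on the bench under the bar's middle; axes as the bar's; base x = -5 to 95 mm. The bar (underside at 12 mm) stands from x = 0 on between two cheeks (x = 0 to 85, 36 mm apart, 18 mm higher than the bar: no room for fingers), with an end wall behind its tail. Its nose half (x < 0) is free. It lifts straight up.
- chute: Fixed steel chute, 66 mm wide, y = -111 to 95 mm, up to 75 mm high. Origin: on the bench under its middle. Falls 15 degrees towards its +y. Floor 22 mm up at the stop, 58 mm wide. Measured up the slope from the stop: cheeks 44 mm apart, 6 thick, 52 high up to 105 mm; open floor without walls to 200 mm. A strap bridges the cheeks over the lowest 26 mm, 52 mm off the floor.
- chute_stop (a point): Point on the stop (blade closing the low end, 50 mm high) that the centre of the bar's nose touches when home; 16 mm off the chute floor, at y = 89, z = 37 mm of the chute. The bar does not slide down by itself; it must be pushed.
- chute_tail (a point): Where the centre of the bar's tail lies when home: 150 mm up the slope from chute_stop, 16 mm off the floor. The last 45 mm of the shank then lie in the chute's open upper part, the rest between the cheeks, where fingers have no room.
- counter: Fixed grey counter box, base 160 x 64 mm, housing 142 (x) by 46 (y) mm, 80 mm high, the thumbwheel standing out of its top. Origin: on the bench under the middle. The wheel's axle is along the counter's y axis, 65 mm above the bench. Two pointers beside the wheel (y = +-20, x = 0 mm), reaching 109 mm above the bench, mark the top of the wheel.
- thumbwheel (a joint): Angle of the black thumbwheel about the counter's +y axis: as it grows the wheel's top rolls to the counter's +x. Endless, no click stops; friction (0.15 N m) holds it. Eight faces of 45 degrees with 1 to 8 white dots: one dot on top at 0, two at pi/4, three at pi/2, ... five at +pi or -pi. Midway between faces a rib across the rim, 6 mm thick, 13 mm high.
- five_face (a point): Middle of the thumbwheel's five-dot face, on the rim: 50 mm from the axle (rim 100 mm dia, 30 mm wide; ribs reach 63 mm from the axle, the nearest 22.5 degrees to each side of this point).
- tin_of_pins: Round tin, 70 mm in diameter, 44 mm high; a loose bystander. Origin: centre of its underside.
- ball_bearing: Ball bearing lying flat, 62 mm in diameter, 16 mm high; a loose bystander. Origin: centre of its underside.
- tape_measure: Tape measure, 38 x 81 x 62 mm (x, y, z), standing; a loose bystander. Origin: centre of its underside.
- card_bin: Open cardboard box that stands on the bench before the work, fixed, 130 x 160 x 115 mm high (x, y, z). Origin: centre of its underside.
- flap_corner (a point): Nearest corner of the big open carton's flap, which overhangs the bench 245 mm up. The flap's free edge runs 110 mm from here in the direction (0.47, -0.88) (x, y); the flap and the carton lie beyond it (+x). Keep the gripper's body and wrist clear.
- bench_edge (a point): A point on the near right edge of the bench top; the straight edge passes it in the direction (0.5, -0.87) (x, y); the bench lies on its (0.87, 0.5) side. There is open bench for laying the bar down between this edge, the cradle, the card bin and the chute.

How it is judged:
On the way, in this order (a step that is already met when the one before it is completed fails the run):
1. the bar lies flat on the bench, out of the cradle, let go and at rest (height (world z) of each of bar_nose, bar_tail below 0.022 m and linear speed of bar below 0.02 m/s and contact force between the fingers and bar below 0.1 N), for 0.2 s.
2. the bar lies in the chute with its nose against the stop (y of bar_nose in the frame of chute above 0.083 m and x of bar_nose in the frame of chute between -0.012 and 0.012 m and z of bar_nose in the frame of chute between 0.0315 and 0.0435 m and x of bar_tail in the frame of chute between -0.012 and 0.012 m and z of bar_tail in the frame of chute between 0.0703 and 0.0823 m), for 0.2 s.
3. the five-dot face is on top between the pointers (x of five_face in the frame of counter between -0.007 and 0.007 m and height (world z) of five_face above 0.1 m), for 0.2 s.
At the end, for the whole second after the job is handed in: The bar rests in the chute nose first, flat on its floor (each end within 6 mm of its home height and 12 mm of the middle), nose within 6 mm of the stop; the middle of the five-dot face is on top, within 7 mm (8 degrees) of the pointers; bar and wheel are still and let go (all of step 2 and all of step 3 and linear speed of bar below 0.02 m/s and velocity of joint thumbwheel between -0.05 and 0.05 rad/s and contact force between the fingers and bar below 0.1 N and contact force between the fingers and thumbwheel below 0.1 N); the robot touches nothing.
It fails at once if the tin of pins is pushed more than 15 mm from its place or tipped (distance of tin_of_pins from where it was at the start of the episode above 0.015 m or angle between tin_of_pins's own z axis and vertical above 0.3 rad).
It fails at once if the ball bearing is pushed more than 15 mm from its place or tipped (distance of ball_bearing from where it was at the start of the episode above 0.015 m or angle between ball_bearing's own z axis and vertical above 0.3 rad).
It fails at once if the tape measure is pushed more than 15 mm from its place or tipped (distance of tape_measure from where it was at the start of the episode above 0.015 m or angle between tape_measure's own z axis and vertical above 0.3 rad).
It also fails if it takes over 72 s, if anything falls off the work surface, if the arm or the gripper's body presses on something with over 40 N, if the wrist force passes 120 N, or if a joint passes its speed limit or range.

## Working session

There is one attempt and no reset: what is moved stays moved. The work goes in short steps, Python scripts to look and compute and a shell command to move; the robot and the scene stay as the last step left them, time stands still between calls to the robot, and variables do not carry over. Pictures are saved under pics/ and viewed, at most 10 in all, crops included, and the job is handed in when it is done.

```bash
mkdir -p pics; cat > h.py <<'E'
import numpy as np, cv2, json
from rig import state, camera
def snap(n,f):
    c=camera(n); cv2.imwrite('pics/'+f+'.png',c['frame'][:,:,::-1]); np.savez('pics/'+f+'.npz',**c); return c
def ray(c,u,v,z):
    d=np.linalg.inv(c['K'])@[u,v,1]; d=c['T'][:3,:3]@d; o=c['T'][:3,3]
    return (o+d*(z-o[2])/d[2]).round(4)
def proj(c,p):
    q=np.linalg.inv(c['T'])@[*p,1]; q=c['K']@q[:3]; return q[:2]/q[2]
E
python3 - <<'E'
from h import *
a=snap('top','top0');b=snap('scene','sc0')
print(a['T'].round(3),b['T'].round(3),a['K'])
print(state())
E
```

```text
[[ 0.058 -0.975  0.212  0.327]
 [-0.998 -0.056  0.015 -0.081]
 [-0.003 -0.213 -0.977  1.094]
 [ 0.     0.     0.     1.   ]] [[ 0.998 -0.037  0.043  0.452]
 [-0.057 -0.617  0.785 -0.884]
 [-0.003 -0.786 -0.618  0.765]
 [ 0.     0.     0.     1.   ]] [[446.79424794   0.         325.52486013]
 [  0.         446.79424794 238.35627874]
 [  0.           0.           1.        ]]
{'clock': 0.1, 'joint_pos': array([ 1.23014528e+00,  1.16436790e-01,  1.44223597e+00, -8.66723042e-05,
        1.58403795e+00, -3.78059581e-02]), 'qvel': array([ 0.00172705, -0.00113942, -0.00069303,  0.00121726, -0.00202182,
        0.00029472]), 'tau': array([ 2.78944625e-01, -7.35313725e+01, -6.37646914e+01,  1.21820946e-01,
       -1.01615468e-01,  2.47827766e-02]), 'eef_pos': array([0.2012856 , 0.64410371, 0.24761354]), 'orientation': array([-6.25951977e-05,  1.50845070e-01,  9.88557257e-01, -5.57202746e-04]), 'wrist_force': array([ 0.05816723, -0.34750385, -1.1529065 ]), 'torque': array([-0.01902978, -0.04951927,  0.01417241]), 'gripper_force': 0.35120205022394657, 'grip_width': 0.9971556223839835}
```

View pics/top0.png

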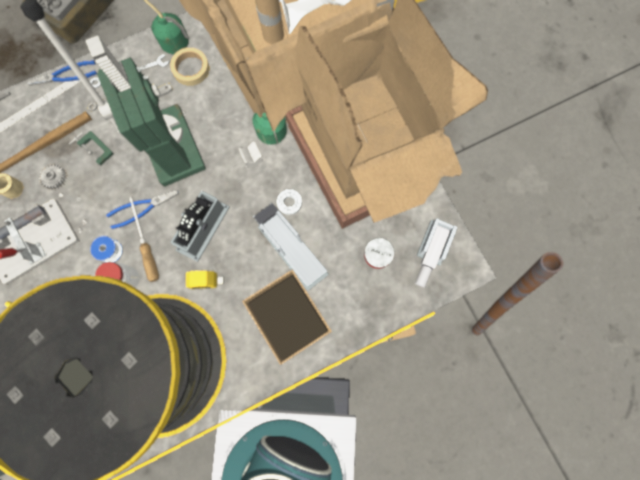

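View pics/sc0.png

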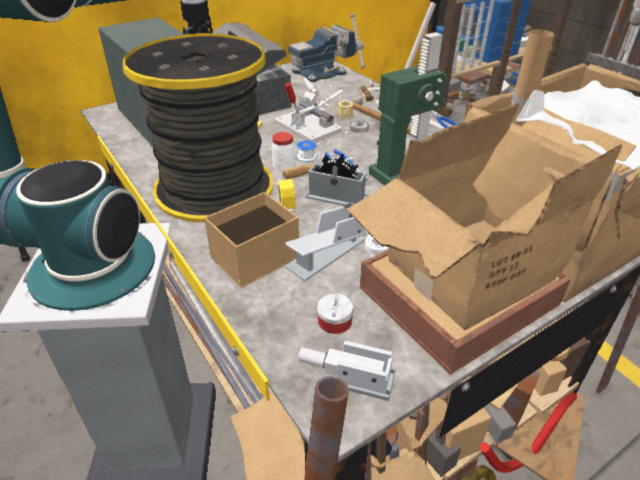

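Top view: cradle and bar at about (435,255) with the nose at (422,285), tin (379,252), chute (290,245), bearing (289,202), tape (200,280), counter (198,222), bin (287,316). The scene view agrees. I'll take enlarged crops for pixel measurement.

```bash
python3 - <<'E'
from h import *
a=cv2.imread('pics/top0.png');b=cv2.imread('pics/sc0.png')
f=lambda i,x,y,w,h,W,H:cv2.resize(i[y:y+h,x:x+w],(W,H),interpolation=cv2.INTER_CUBIC)
# top: chute/cnt 160..340,180..300 ; cradle 355..465,210..300 
o=np.zeros((600,800,3),np.uint8)
o[:300,:400]=f(a,235,190,100,75+0,400,300) if 0 else f(a,240,185,100,75,400,300)
o[:300,400:]=f(a,370,215,100,75,400,300)
o[300:,:400]=f(a,150,185,80,60,400,300)
o[300:,400:]=f(b,290,140,100,75,400,300) if 0 else f(b,280,140,120,90,400,300)
cv2.imwrite('pics/crop1.png',o)
c=dict(np.load('pics/top0.npz')); s=dict(np.load('pics/sc0.npz'))
for n,u,v,z in [('tin',379,252,.044),('nose',420,285,.04),('bearing',289,202,.016),('tape',200,280,.062),('bin',287,316,.115),('edge',435,314,0),('edge2',120,478,0),('spoolfloor',222,360,.0),('spoolc',75,375,.35),('spoolR',172,375,.35),('flap',270,122,.245),('trayc',344,225,.04),('flapR',375,215,.245)]: print(n,ray(c,u,v,z))
for n,u,v in [('tinS',335,302),('noseS',302,355)]: print(n,ray(s,u,v,.044))
print('spool scene floor front',ray(s,215,215,0),ray(s,155,190,0),ray(s,272,185,0))
E
```

```text
tin [ 0.5294 -0.1947  0.044 ]
nose [ 0.4566 -0.2942  0.04  ]
bearing [0.6496 0.0323 0.016 ]
tape [0.4361 0.2193 0.062 ]
bin [0.3637 0.0068 0.115 ]
edge [ 0.3934 -0.3394  0.    ]
edge2 [-0.0115  0.3645  0.    ]
spoolfloor [0.2567 0.163  0.    ]
spoolc [0.2425 0.3173 0.35  ]
spoolR [0.2515 0.1622 0.35  ]
flap [0.7503 0.0602 0.245 ]
trayc [ 0.592  -0.1081  0.04  ]
flapR [ 0.5642 -0.1627  0.245 ]
tinS [ 0.5295 -0.1857  0.044 ]
noseS [ 0.46   -0.3111  0.044 ]
spool scene floor front [0.2545 0.1826 0.    ] [0.0785 0.3103 0.    ] [0.3992 0.3159 0.    ]
```

View pics/crop1.png

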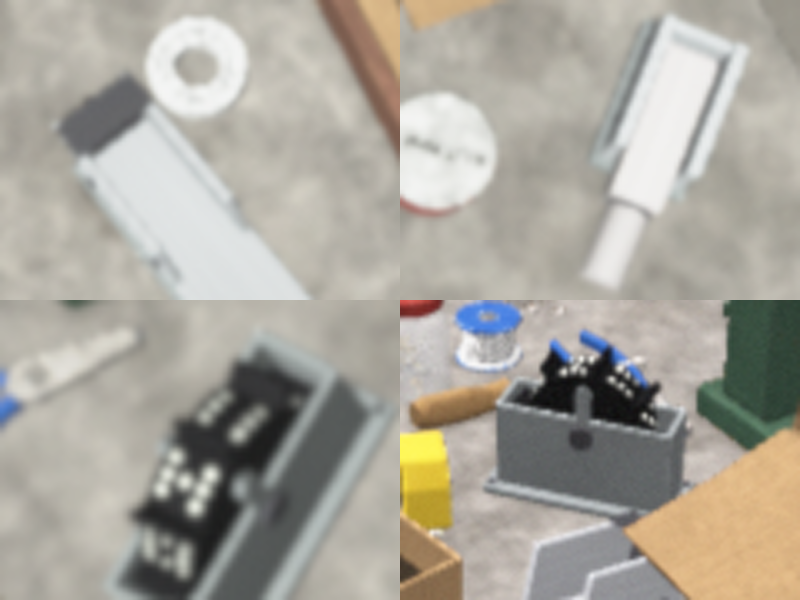

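The crop shows the stop blade at top px (249..277, 204..223), the bar's nose tip at about (520,285 in crop), and the counter with six-ish dots on the near-top face. Next I compute the poses.

```bash
python3 - <<'E'
from h import *
c=dict(np.load('pics/top0.npz')); s=dict(np.load('pics/sc0.npz'))
T=lambda x,y,z:ray(c,370+(x-400)/4-.4,215+y/4-.4,z)
print('nose tip top edge', T(600,285,.04), 'shank front corners',T(612,200,.044),T(655,214,.044),'tail corners',T(670,48,.044),T(716,60,.044))
print('cheek/endwall corners', T(668,18,.062),T(747,47,.062),'low cheeks',T(598,165,.062),T(683,198,.062))
C=lambda x,y,z:ray(c,240+x/4-.4,185+y/4-.4,z)
print('chute stop blade corners (top)',C(57,118,.072),C(127,75,.072),C(152,100,.07),C(80,155,.07))
print('chute top end px floor', [ray(c,u,v,.07) for u,v in [(307,287),(327,270)]])
K=lambda x,y,z:ray(c,150+x/5-.4,185+(y-300)/5-.4,z)
print('counter housing corners', K(262,332,.08),K(335,378,.08),'base corners',K(395,408,0), 'pointer', K(243,487,.109))
for p in [(352,210),(395,270),(432,215),(430,213)]: print('sceneflap',p,ray(s,*p,.245), proj(c,ray(s,*p,.245)))
# spool
print('spool bottom',ray(c,155,366,0.01),'top',ray(c,76,378,.325),ray(s,195,62,.325))
# scene view of counter corners
S=lambda x,y,z:ray(s,280+(x-400)*.3-.4,140+(y-300)*.3-.4,z)
print('counter scene: housing top corners',S(497,402,.08),S(685,432,.08),S(510,378,.08),'pointer',S(583,390,.109),'pivot',S(580,440,.065),'base front',S(487,490,0))
E
```

```text
nose tip top edge [ 0.4545 -0.2933  0.04  ] shank front corners [ 0.505 -0.299  0.044] [ 0.498  -0.3245  0.044 ] tail corners [ 0.5999 -0.3328  0.044 ] [ 0.594  -0.3606  0.044 ]
cheek/endwall corners [ 0.6136 -0.3272  0.062 ] [ 0.5984 -0.3741  0.062 ] low cheeks [ 0.5222 -0.2868  0.062 ] [ 0.5055 -0.3365  0.062 ]
chute stop blade corners (top) [0.5983 0.1073 0.072 ] [0.6271 0.0681 0.072 ] [0.6131 0.0523 0.07  ] [0.5771 0.092  0.07  ]
chute top end px floor [array([ 0.4334, -0.0299,  0.07  ]), array([ 0.4752, -0.0734,  0.07  ])]
counter housing corners [0.6459 0.2343 0.08  ] [0.6251 0.1971 0.08  ] base corners [0.6345 0.1868 0.    ] pointer [0.5627 0.2253 0.109 ]
sceneflap (352, 210) [ 0.5576 -0.1585  0.245 ] [372.72448886 218.12538216]
sceneflap (395, 270) [ 0.6048 -0.3187  0.245 ] [454.44705506 199.58123461]
sceneflap (432, 215) [ 0.6947 -0.1819  0.245 ] [386.65972714 153.46484042]
sceneflap (430, 213) [ 0.6927 -0.1758  0.245 ] [383.62101716 154.22753695]
spool bottom [0.2347 0.3159 0.01  ] top [0.2351 0.3282 0.325 ] [0.2263 0.3807 0.325 ]
counter scene: housing top corners [0.4994 0.2558 0.08  ] [0.6398 0.2031 0.08  ] [0.5115 0.2919 0.08  ] pointer [0.563 0.221 0.109] pivot [0.5616 0.2204 0.065 ] base front [0.4903 0.2525 0.    ]
```

```bash
python3 -m handwheel '0 0 0 0 0 1 1;0 0 0 0 0 1 1;0 0 0 0 0 1 1;0 0 0 0 0 1 1;0 0 0 0 0 1 1;0 0 0 0 0 1 1'
```

```text
clock: 0.7
eef_pos: [0.2012, 0.644, 0.4897]
orientation: [-0.0, 0.151, 0.989, -0.0]
wrist_force: [0.0, 1.2, 0.0]
grip_width: 0.999
gripper_force: 0.0
```

```bash
python3 -m handwheel '0 0 0 .52 -.92 0 1;0 0 0 .52 -.92 0 1;0 0 0 .52 -.92 0 1;0 0 0 .52 -.92 0 1;0 0 0 .52 -.92 0 1;0 0 0 .52 -.92 0 1;0 0 0 .52 -.92 0 1;0 0 0 .52 -.92 0 1;0 0 0 .52 -.92 0 1;0 0 0 .52 -.92 0 1;0 0 0 .52 -.92 0 1;0 0 0 .52 -.92 0 1'
python3 -m handwheel '0 0 -.1 .1 -.9 -.3 1;0 0 -.1 .1 -.9 -.3 1;0 0 -.1 .1 -.9 -.3 1;0 0 -.1 .1 -.9 -.3 1;0 0 -.1 .1 -.9 -.3 1;0 0 -.1 .1 -.9 -.3 1;0 0 -.1 .1 -.9 -.3 1;0 0 0 .1 -.9 -.3 1;0 0 0 .1 -.9 -.3 1;0 0 0 .1 -.9 -.3 1;0 0 0 .1 -.9 -.3 1;0 0 0 .1 -.9 -.3 1'
python3 -c "
from h import *;c=snap('wrist','w1');print(state()['joint_pos'],c['T'].round(3))"
```

```text
clock: 1.9
eef_pos: [0.4513, 0.2011, 0.4882]
orientation: [-0.0, 0.151, 0.989, -0.0]
wrist_force: [0.6, 1.4, -0.2]
grip_width: 1.003
gripper_force: 0.0
clock: 3.1
eef_pos: [0.4987, -0.2308, 0.3436]
orientation: [-0.0, 0.185, 0.983, 0.0]
wrist_force: [-0.1, 0.6, -0.2]
grip_width: 0.996
gripper_force: 0.0
[-4.85243468e-01 -1.61392119e-01  1.56665337e+00 -1.46191698e-03
  1.73939365e+00 -1.68150679e+00] [[ 0.364  0.886  0.286  0.426]
 [ 0.931 -0.346 -0.111 -0.201]
 [ 0.     0.307 -0.952  0.469]
 [ 0.     0.     0.     1.   ]]
```

View pics/w1.png

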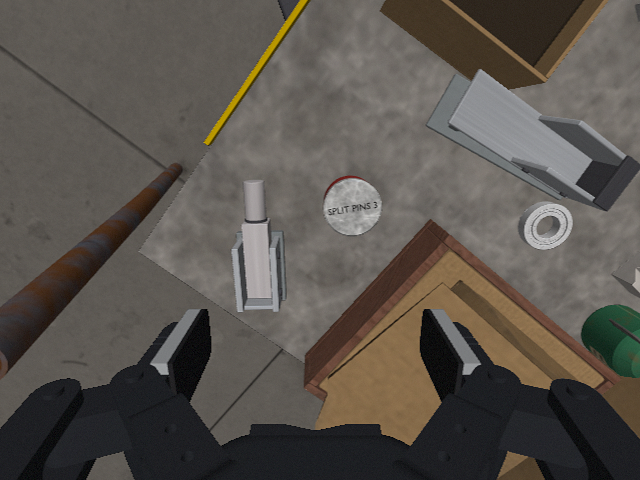

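Wrist view shows the bar with nose tip at (254,182), shank front at (257,220) and tail at (257,298). The chute's upper end corners are at (450,128) and (482,70), its stop corners at (608,210) and (638,163), and the bearing and tin are clear.

```bash
python3 - <<'E'
from h import *
c=dict(np.load('pics/w1.npz'))
R=lambda u,v,z:ray(c,u,v,z)[:2]
print('bar: nosetip',R(254,181,.041),'shankfront',R(245,220,.044),R(270,219,.044),'tail',R(243,298,.044),R(270,298,.044))
print('cradle',R(234,234,.062),R(284,233,.062),R(280,311,.062),R(237,311,.062))
print('chute up',R(450,128,.074),R(482,70,.074),'stop',R(608,210,.070),R(638,163,.070),'base?',R(427,125,0))
print('tin',R(353,206,.044),'bearing',R(547,226,.016))
# top wrist compare using mask for chute strap etc
E
```

```text
bar: nosetip [ 0.4586 -0.2912] shankfront [ 0.4973 -0.3201] [ 0.5071 -0.2915] tail [ 0.5911 -0.3661] [ 0.6038 -0.3336]
cradle [ 0.5049 -0.3341] [ 0.5251 -0.2792] [ 0.6174 -0.3235] [ 0.5977 -0.3737]
chute up [ 0.4801 -0.0722] [ 0.4382 -0.0285] stop [0.6308 0.0718] [0.5896 0.1089] base? [ 0.4766 -0.0734]
tin [ 0.5285 -0.193 ] bearing [0.6514 0.0325]
```

```bash
python3 -m handwheel '0 0 -.1 .11 -.7 0 1;0 0 -.1 .11 -.7 -.7 1;0 0 0 .11 -.67 -1 1;0 0 0 0 0 -1 1;0 0 0 0 0 -1 1;0 0 0 0 0 -1 1;0 0 0 0 0 -1 1;0 0 0 0 0 -.7 1;0 0 0 0 0 0 1' 
python3 -c "
from h import *
c=snap('wrist','w2')
g=cv2.cvtColor(c['frame'],cv2.COLOR_RGB2GRAY);print(state()['eef_pos'],c['T'].round(3))"
```

```text
clock: 4.05
eef_pos: [0.5103, -0.3109, 0.0839]
orientation: [-0.003, 0.195, 0.981, 0.001]
wrist_force: [-0.1, 1.2, 0.7]
grip_width: 1.0
gripper_force: 0.0
[ 0.51138027 -0.31159397  0.08692701] [[ 0.382  0.881  0.279  0.438]
 [ 0.924 -0.365 -0.114 -0.281]
 [ 0.002  0.301 -0.954  0.21 ]
 [ 0.     0.     0.     1.   ]]
```

View pics/w2.png

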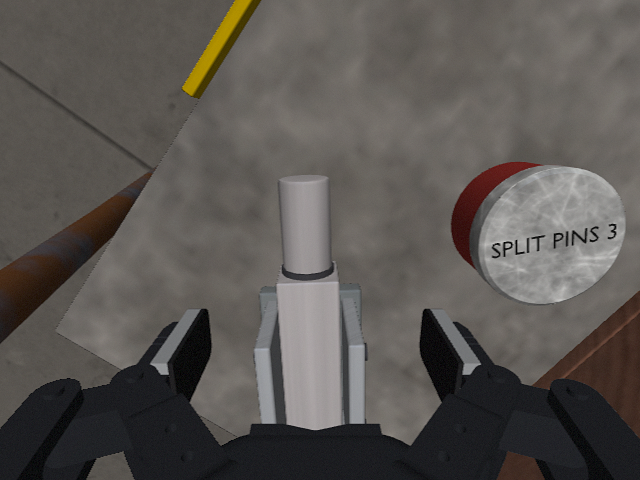

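Bar nose tip top at (304,180), shank front edge from (279,278) to (338,278), cheek fronts at (262,350) and (353,348).

```bash
python3 - <<'E'
from h import *
c=dict(np.load('pics/w2.npz'))
R=lambda u,v,z:ray(c,u,v,z)[:2]
f=(R(278,279,.044)+R(338,278,.044))/2; b=(R(286,428,.044)+R(341,428,.044))/2
print('front',f,'back',b,np.degrees(np.arctan2(*(f-b)[::-1])),'nose',R(304,179,.041),'cheeks',R(262,350,.062),R(353,348,.062))
u=np.array([.924,-.383]); print('grasp x=-16',f+.009*u)
E
```

```text
front [ 0.50335 -0.3109 ] back [ 0.58985 -0.3439 ] 159.11800253475437 nose [ 0.4579 -0.2938] cheeks [ 0.5216 -0.3417] [ 0.537  -0.3018]
grasp x=-16 [ 0.511666 -0.314347]
```

```bash
python3 -m handwheel '0 0 .2 0 -.07 -.7 1;0 0 0 0 0 -.7 1;0 0 0 0 0 0 1;0 0 0 0 0 0 -1;0 0 0 0 0 0 -1;0 0 0 0 0 0 -1;0 0 0 0 0 0 -1;0 0 0 0 0 0 -1;0 0 0 0 0 0 -1;0 0 0 0 0 0 -1;0 0 0 0 0 0 -1' 90
```

```text
clock: 5.2
eef_pos: [0.5126, -0.3152, 0.0341]
orientation: [0.001, 0.185, 0.983, -0.0]
wrist_force: [-3.2, 2.7, 10.1]
grip_width: 0.358
gripper_force: 88.9
```

```bash
python3 -m handwheel '0 0 0 0 0 .4 -1;0 0 0 0 0 1 -1;0 0 0 0 0 1 -1;0 0 0 0 0 1 -1;0 0 -.5 0 0 .6 -1;0 0 -1 -.1 .2 0 -1;0 0 -1 -.1 .2 0 -1;0 0 -1 -.1 .2 0 -1;0 0 -1 -.1 .2 0 -1;0 0 -1 -.1 .2 0 -1;0 0 -1 -.1 .2 0 -1;0 0 -1 -.1 .2 0 -1' 
python3 -m handwheel '0 0 -1 -.1 .2 0 -1;0 0 -1 -.1 .2 0 -1;0 0 -1 -.1 .2 0 -1;0 0 -1 -.1 .2 0 -1;0 0 -1 -.1 .2 0 -1;0 0 -1 -.1 .2 0 -1;0 0 -1 -.1 .2 0 -1;0 0 -1 -.1 .2 0 -1;0 0 -1 -.1 .2 0 -1;0 0 -1 -.1 .2 0 -1;0 0 -1 -.1 .2 0 -1;0 0 -1 -.1 .2 0 -1'
python3 - <<'E'
from h import *
print(state()['eef_pos'],state()['joint_pos'].round(2))
o=np.hstack([snap('scene','s3')['frame'][150:450,180:580],cv2.resize(snap('wrist','w3')['frame'],(400,300))])
cv2.imwrite('pics/v3.png',o[:,:,::-1])
E
```

```text
clock: 6.4
eef_pos: [0.4837, -0.2584, 0.1932]
orientation: [0.0, 0.534, 0.845, 0.0]
wrist_force: [0.2, 0.7, -3.4]
grip_width: 0.356
gripper_force: 89.9
clock: 7.6
eef_pos: [0.4357, -0.1625, 0.1932]
orientation: [0.0, 0.918, 0.396, 0.0]
wrist_force: [0.2, 0.7, -3.9]
grip_width: 0.359
gripper_force: 89.9
[ 0.43571511 -0.16245966  0.1932444 ] [-0.41 -0.34  1.95  0.    1.53  0.34]
```

View pics/v3.png

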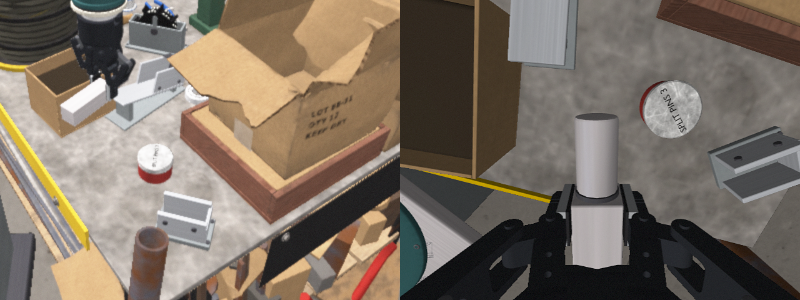

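The scene shows the bar held level, nose towards the chute. The wrist crop shows the tin clear to the right and the chute's upper end ahead.

```bash
python3 -m handwheel '0 0 -.75 0 -.5 0 -1;0 0 0 0 -.04 -1 -1;0 0 0 0 0 -1 -1;0 0 0 0 0 -1 -1;0 0 0 0 0 -.6 -1;0 0 0 0 0 -.3 -1;0 0 0 0 0 -.2 -1;0 0 0 0 0 0 -1' 
```

```text
clock: 8.5
eef_pos: [0.4363, -0.1847, 0.0285]
orientation: [-0.0, 0.931, 0.364, -0.0]
wrist_force: [-1.0, 0.5, -3.4]
grip_width: 0.359
gripper_force: 89.8
```

```bash
python3 -m handwheel '0 0 0 0 0 -.08 -1;0 0 0 0 0 -.08 -1;0 0 0 0 0 -.05 -1;0 0 0 0 0 0 -1'
```

```text
clock: 8.9
eef_pos: [0.4368, -0.1848, 0.0221]
orientation: [0.001, 0.932, 0.364, 0.0]
wrist_force: [-10.1, 4.6, 19.7]
grip_width: 0.359
gripper_force: 92.8
```

```bash
python3 -m handwheel '0 0 0 0 0 0 1;0 0 0 0 0 0 1;0 0 0 0 0 0 1;0 0 0 0 0 0 1;0 0 0 0 0 0 1;0 0 0 0 0 .5 1;0 0 0 -.5 -.5 1 1;0 0 0 -.9 -.9 1 1;0 0 0 -.9 -.8 1 1;0 0 0 0 0 1 1;0 0 0 0 0 0 1' 
python3 - <<'E'
from h import *
c=snap('wrist','w4');print(state()['eef_pos'])
E
```

```text
clock: 10.0
eef_pos: [0.3601, -0.2595, 0.1881]
orientation: [0.003, 0.932, 0.362, 0.002]
wrist_force: [-0.3, -0.1, -0.0]
grip_width: 0.997
gripper_force: 0.0
[ 0.35994776 -0.25879226  0.18533092]
```

View pics/w4.png

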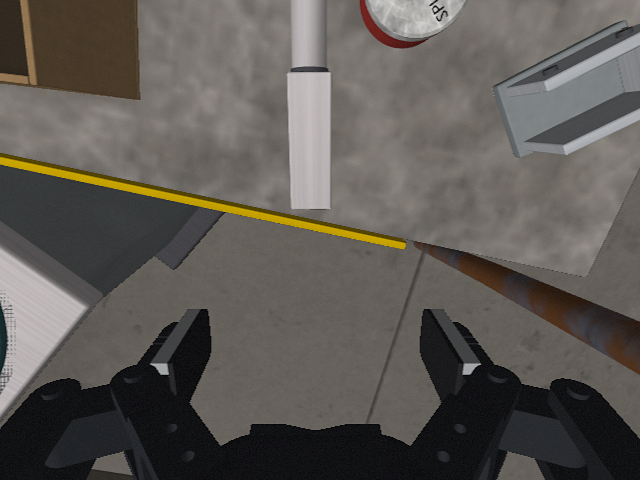

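Bar lies flat: shank front edge from (288,71) to (331,70), tail edge from (291,209) to (330,208), clear of the yellow edge.

```bash
python3 - <<'E'
from h import *
c=dict(np.load('pics/w4.npz'))
R=lambda u,v,z:ray(c,u,v,z)[:2]
f=(R(288,71,.032)+R(331,70,.032))/2; b=(R(291,209,.032)+R(330,208,.032))/2
u=(b-f)/np.linalg.norm(b-f)
print(f,b,np.linalg.norm(b-f),'heading',np.degrees(np.arctan2(*-u[::-1])),'x=52',b-.023*u)
E
```

```text
[ 0.4433 -0.179 ] [ 0.3701  -0.24655] 0.09960543408870827 heading 42.701261512927125 x=52 [ 0.38700269 -0.23095196]
```

```bash
python3 -m handwheel '0 0 0 .63 .65 0 1;0 0 0 0 0 -1 1;0 0 0 0 0 -1 1;0 0 0 0 0 -1 1;0 0 0 0 0 -.7 1;0 0 0 0 0 -.3 1;0 0 0 0 0 0 1;0 0 0 0 0 0 1' 
```

```text
clock: 10.85
eef_pos: [0.3852, -0.2321, 0.0237]
orientation: [0.0, 0.932, 0.363, 0.0]
wrist_force: [-0.1, 0.1, 0.9]
grip_width: 1.0
gripper_force: 0.0
```

```bash
python3 -m handwheel '0 0 0 0 0 -.03 1;0 0 0 0 0 0 -1;0 0 0 0 0 0 -1;0 0 0 0 0 0 -1;0 0 0 0 0 0 -1;0 0 0 0 0 0 -1;0 0 0 0 0 0 -1;0 0 0 0 0 0 -1;0 0 0 0 0 0 -1' 110
python3 -m handwheel '0 0 0 0 0 .3 -1;0 0 0 0 0 1 -1;0 0 0 0 0 1 -1;0 0 0 0 0 1 -1;0 0 0 0 0 1 -1;0 0 0 0 0 0 -1'
python3 - <<'E'
from h import *
print(state()['joint_pos'].round(2))
c=snap('wrist','w5')
E
```

```text
clock: 11.75
eef_pos: [0.385, -0.2321, 0.0222]
orientation: [0.0, 0.932, 0.363, 0.0]
wrist_force: [-0.9, 1.1, 5.6]
grip_width: 0.356
gripper_force: 110.0
clock: 12.35
eef_pos: [0.3858, -0.2326, 0.1996]
orientation: [0.003, 0.932, 0.363, 0.002]
wrist_force: [0.2, -0.7, -3.8]
grip_width: 0.353
gripper_force: 110.4
[-0.6  -0.38  1.97 -0.    1.55  0.23]
```

View pics/w5.png

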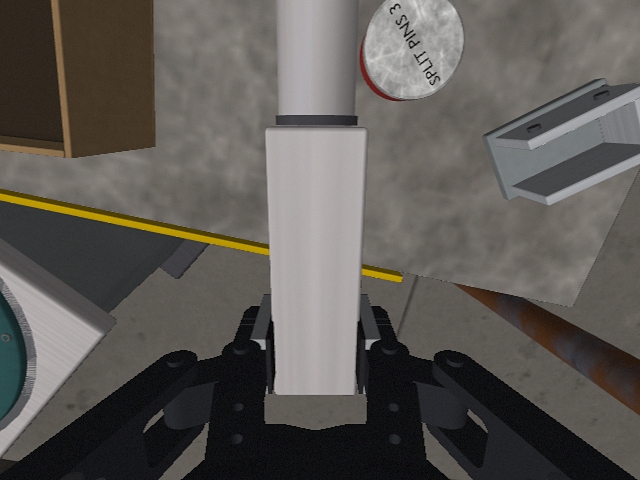

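```bash
python3 -m handwheel '0 0 0 -.05 .9 .5 -1;0 0 0 -.05 .9 .5 -1;0 0 0 -.05 .9 .5 -1;0 0 0 -.05 .9 .5 -1;0 0 0 -.05 .9 .5 -1;0 0 0 -.05 .9 0 -1;0 0 0 0 0 0 -1;0 0 0 0 0 0 -1'
python3 - <<'E'
from h import *
c=dict(np.load('pics/w5.npz'))
p=state()
# level-bar check in w5
h=np.array([.735,.678]);r=np.array([.678,-.735]);g=np.array([.3858,-.2326])
for x,s in [(-25,-1),(-25,1),(75,-1),(75,1)]:
    q=g+h*(55-x)/1e3+r*s*.016; print(x,proj(c,[*q,.1996+.010]).round(0))
c=snap('wrist','w6'); print(p['eef_pos'],p['joint_pos'].round(2))
E
```

```text
clock: 13.2
eef_pos: [0.3724, -0.0153, 0.2924]
orientation: [-0.0, 0.931, 0.364, -0.001]
wrist_force: [0.1, -0.5, -4.0]
grip_width: 0.354
gripper_force: 110.7
-25 [263. 122.]
-25 [369. 122.]
75 [275. 395.]
75 [358. 394.]
[ 0.37242444 -0.01530214  0.29239755] [-0.11 -0.58  1.95 -0.    1.77  0.72]
```

View pics/w6.png

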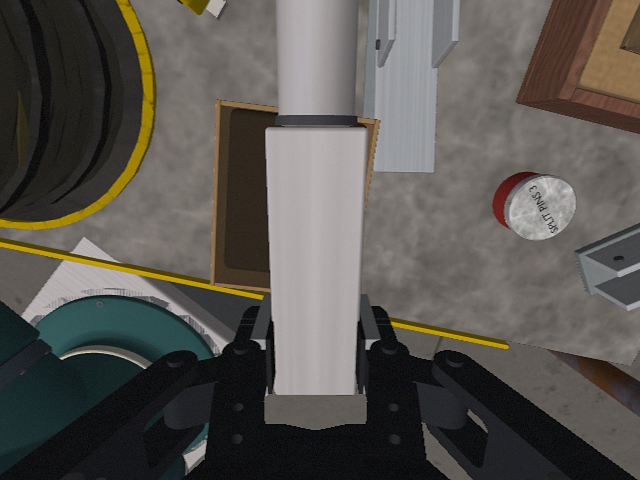

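The bar is level in the grip. The chute's floor end edge is at row 172, from about (376,172) to (434,172), and its right edge goes up to about (437,65). I'll get edges from gradients.

```bash
python3 - <<'E'
from h import *
c=dict(np.load('pics/w6.npz'))
g=cv2.GaussianBlur(cv2.cvtColor(c['frame'],cv2.COLOR_RGB2GRAY),(3,3),0).astype(float)
gx=np.diff(g,axis=1)
for v in (165,150,130,110,90,75): 
    s=gx[v,360:470]; k=[(360+i,int(s[i])) for i in np.where(abs(s)>9)[0]]; print(v,k)
print([ (v,int(g[v+1,405]-g[v,405])) for v in range(160,185) if abs(g[v+1,405]-g[v,405])>6])
for L,Rr,v in [(376,434.5,172)]:
    a=ray(c,L,v,.0738);b=ray(c,Rr,v,.0738);print(a,b,np.linalg.norm(a-b),(a+b)/2)
E
```

```text
165 [(np.int64(362), -13), (np.int64(363), -19), (np.int64(364), -21), (np.int64(365), -20), (np.int64(368), 12), (np.int64(372), 18), (np.int64(373), 22), (np.int64(432), -10), (np.int64(433), -18), (np.int64(434), -12)]
150 [(np.int64(363), -16), (np.int64(364), -21), (np.int64(365), -21), (np.int64(366), -17), (np.int64(367), -10), (np.int64(369), 13), (np.int64(370), 13), (np.int64(374), 20), (np.int64(375), 24), (np.int64(433), -13), (np.int64(434), -14)]
130 [(np.int64(364), -11), (np.int64(365), -17), (np.int64(366), -17), (np.int64(367), -13), (np.int64(372), 10), (np.int64(373), 15), (np.int64(377), 16), (np.int64(378), 16), (np.int64(434), -16), (np.int64(435), -12)]
110 [(np.int64(362), 10), (np.int64(363), 10), (np.int64(373), 14), (np.int64(374), 18), (np.int64(434), -11), (np.int64(435), -16)]
90 [(np.int64(374), 15), (np.int64(375), 13), (np.int64(435), -14), (np.int64(436), -13)]
75 [(np.int64(374), 14), (np.int64(375), 16), (np.int64(435), -12), (np.int64(436), -19)]
[(170, -12), (171, -23), (172, -7)]
[ 0.4377 -0.0319  0.0738] [ 0.4749 -0.0721  0.0738] 0.05477116029444694 [ 0.4563 -0.052   0.0738]
```

```bash
python3 - <<'E'
from h import *
c=dict(np.load('pics/w6.npz'))
h=np.array([np.cos(.742),np.sin(.742)]);p0=np.array([.456,-.052])
def fl(u,v):
    z=.07
    for _ in range(20):
        q=ray(c,u,v,z); z=.0738-.268*((q[:2]-p0)@h)
    return q
l=[];r=[]
for L,Rr,v in [(373.5,435,110),(374.6,435.6,90),(374.9,436,75)]:
    a,b=fl(L+.5,v),fl(Rr+.5,v);l.append(a);r.append(b);print(a,b,np.linalg.norm(a-b),(a+b)/2)
r+= [fl(434,165),fl(434,150),fl(435,130)]; print(np.array(r))
for P in(l,r):
    P=np.array(P)[:,:2];d=np.linalg.svd(P-P.mean(0))[2][0];print('heading',np.degrees(np.arctan2(d[1],d[0])))
e=fl(434.5,172);e2=fl(376,172);print('end',e,(e[:2]-p0)@h)
E
```

```text
[0.4766 0.0073 0.059 ] [ 0.5154 -0.0347  0.0589] 0.05717910457501058 [ 0.496   -0.0137   0.05895]
[0.4901 0.0186 0.0543] [ 0.5284 -0.0229  0.0542] 0.05647255970823352 [ 0.50925 -0.00215  0.05425]
[0.4998 0.0274 0.0508] [ 0.5382 -0.0141  0.0507] 0.05654042801394414 [0.519   0.00665 0.05075]
[[ 0.5154 -0.0347  0.0589]
 [ 0.5284 -0.0229  0.0542]
 [ 0.5382 -0.0141  0.0507]
 [ 0.4791 -0.0675  0.072 ]
 [ 0.4888 -0.0582  0.0684]
 [ 0.5023 -0.0466  0.0637]]
heading 40.8506391646907
heading -138.00997011508693
end [ 0.4749 -0.0722  0.0737] 0.00028111709627024075
```

```bash
python3 -m handwheel '0 0 -.09 .62 -.13 -.58 -1;-.586 .647 0 .62 -.13 -.58 -1;-.586 .647 0 .62 -.13 -.58 -1;-.586 .647 0 .62 -.13 -.58 -1;0 0 0 0 0 0 -1;0 0 0 0 0 0 -1'
python3 - <<'E'
from h import *
from scipy.spatial.transform import Rotation as Ro
q=state()['orientation'];M=Ro.from_quat([*q[1:],q[0]]).as_matrix();print(M.round(3),state()['eef_pos'],np.degrees(np.arctan2(M[1,0],M[0,0])),state()['joint_pos'].round(2))
E
```

```text
clock: 13.85
eef_pos: [0.4718, -0.0375, 0.1989]
orientation: [0.046, 0.925, 0.356, -0.124]
wrist_force: [-0.2, 1.1, -3.3]
grip_width: 0.354
gripper_force: 110.8
[[ 0.716  0.67  -0.196]
 [ 0.647 -0.743 -0.173]
 [-0.261 -0.003 -0.965]] [ 0.47181092 -0.03747789  0.19888671] 42.0761393367681 [-0.03 -0.19  1.84 -0.18  1.69  0.8 ]
```

```bash
python3 -m handwheel '0 0 0 0 .05 -.8 -1;0 0 0 0 0 -.8 -1;0 0 0 0 0 -.5 -1;0 0 0 0 0 -.3 -1;0 0 0 0 0 -.15 -1;0 0 0 0 0 0 -1'
python3 - <<'E'
from h import *
c=snap('wrist','w7');g=cv2.cvtColor(c['frame'],cv2.COLOR_RGB2GRAY)
a=snap('top','t7')['frame'][180:300,230:350]; s=snap('scene','s7')['frame'][170:290,250:410]
o=np.zeros((600,800,3),np.uint8);o[:300,:400]=cv2.resize(c['frame'],(400,300));o[:300,400:700]=cv2.resize(a,(300,300));o[300:,:400]=cv2.resize(s,(400,300));o[300:,400:]=cv2.resize(c['frame'][:300,120:520],(400,300))
cv2.imwrite('pics/v7.png',o[:,:,::-1]); print(state()['eef_pos'])
E
```

```text
clock: 14.45
eef_pos: [0.4719, -0.035, 0.0994]
orientation: [0.047, 0.925, 0.356, -0.121]
wrist_force: [0.0, 0.3, -4.3]
grip_width: 0.35
gripper_force: 110.9
[ 0.472419   -0.03475467  0.10002241]
```

```bash
python3 -m handwheel '0 0 0 0 0 -.1 -1;0 0 0 0 0 -.07 -1;0 0 0 0 0 0 -1'
python3 -m handwheel '0 0 0 .16 .15 -.06 -1;0 0 0 .16 .15 -.06 -1;0 0 0 .16 .15 -.06 -1;0 0 0 0 0 0 -1'
```

```text
clock: 14.9
eef_pos: [0.4728, -0.0348, 0.0935]
orientation: [0.048, 0.925, 0.356, -0.121]
wrist_force: [-0.6, -0.3, 12.1]
grip_width: 0.354
gripper_force: 117.3
clock: 15.3
eef_pos: [0.4916, -0.0162, 0.0845]
orientation: [0.047, 0.925, 0.356, -0.122]
wrist_force: [2.5, 0.7, -2.1]
grip_width: 0.348
gripper_force: 118.4
```

```bash
python3 -m handwheel '0 0 0 .17 .14 -.058 -1;0 0 0 .17 .14 -.058 -1;0 0 0 0 0 0 -1'
python3 -m handwheel '0 0 0 .07 .06 -.025 -1;0 0 0 .04 .03 -.014 -1;0 0 0 0 0 0 -1'
```

```text
clock: 15.6
eef_pos: [0.5051, -0.0049, 0.0794]
orientation: [0.047, 0.925, 0.356, -0.122]
wrist_force: [-0.9, 0.1, -3.5]
grip_width: 0.355
gripper_force: 118.3
clock: 15.9
eef_pos: [0.5092, -0.0018, 0.0784]
orientation: [0.047, 0.925, 0.356, -0.122]
wrist_force: [-0.3, 0.7, -3.3]
grip_width: 0.354
gripper_force: 118.3
```

Near the predicted home; keep pushing gently until the stop is felt.

```bash
python3 -m handwheel '0 0 0 .055 .05 -.022 -1;0 0 0 0 0 0 -1'
python3 -m handwheel '0 0 0 .055 .05 -.022 -1;0 0 0 0 0 0 -1'
```

```text
clock: 16.1
eef_pos: [0.5109, -0.0003, 0.0776]
orientation: [0.047, 0.925, 0.356, -0.123]
wrist_force: [-4.1, -4.2, -2.1]
grip_width: 0.353
gripper_force: 118.5
clock: 16.3
eef_pos: [0.511, -0.0003, 0.0771]
orientation: [0.048, 0.925, 0.355, -0.126]
wrist_force: [-30.6, -24.3, 14.7]
grip_width: 0.355
gripper_force: 119.5
```

```bash
python3 -m handwheel '0 0 0 -.04 -.035 -.02 -1;0 0 0 0 0 0 -1;0 0 0 0 0 0 1;0 0 0 0 0 0 1;0 0 0 0 0 0 1;0 0 0 0 0 0 1;0 0 0 0 0 0 1;0 0 0 -.1 -.09 .5 1;0 0 0 -.2 -.18 .97 1;0 0 0 -.2 -.18 .97 1;0 0 0 0 0 0 1'
python3 - <<'E'
from h import *
c=snap('top','t8');d=dict(np.load('pics/t7.npz'))
# tail top edge: threshold bright bar; report mask centroid/extents in top
im=c['frame'].astype(int);hsv=cv2.cvtColor(c['frame'],cv2.COLOR_RGB2HSV)
h=np.array([.7415,.671]);l=np.array([-.671,.7415]);P0=np.array([.4553,-.0508])
f=lambda s,lat,zn: np.array([*(P0+h*s+l*lat),zn])
g=cv2.cvtColor(c['frame'],cv2.COLOR_RGB2GRAY)
# sample grey along the axis on the bar-top plane
for lat in (-.022,-.008,0,.008,.022):
    row=[]
    for s in np.arange(-.01,.2,.01):
        z=.022+(.1932-s)*.268+.033; u,v=proj(c,f(s,lat,z)); row.append(int(g[int(round(v)),int(round(u))]))
    print(lat,row)
print(state()['eef_pos'])
E
```

```text
clock: 17.4
eef_pos: [0.493, -0.0177, 0.1789]
orientation: [0.048, 0.926, 0.356, -0.118]
wrist_force: [0.2, 0.6, 0.2]
grip_width: 1.003
gripper_force: 0.0
-0.022 [185, 230, 230, 226, 230, 232, 232, 146, 71, 72, 71, 71, 72, 118, 127, 127, 127, 127, 108, 112, 121]
-0.008 [202, 232, 232, 232, 232, 212, 80, 72, 72, 71, 72, 106, 127, 128, 128, 128, 123, 135, 122, 105, 113]
0 [201, 232, 232, 232, 217, 73, 72, 71, 71, 71, 96, 127, 128, 128, 127, 124, 107, 135, 122, 120, 106]
0.008 [201, 232, 231, 224, 78, 72, 72, 72, 72, 90, 125, 127, 128, 127, 161, 130, 112, 120, 134, 122, 111]
0.022 [200, 231, 159, 71, 72, 71, 72, 78, 119, 128, 127, 128, 125, 74, 113, 239, 145, 116, 114, 136, 124]
[ 0.49268722 -0.01745764  0.17618222]
```

```bash
python3 -m handwheel '.586 -.647 0 0 0 .8 1;.586 -.647 0 0 0 .8 1;.586 -.647 0 0 0 .7 1;0 0 .67 .28 .96 0 1;0 0 .67 .28 .96 0 1;0 0 .67 .28 .96 0 1;0 0 .67 .28 .96 0 1;0 0 .67 .28 .96 0 1;0 0 .67 .28 .96 0 1;0 0 0 0 0 0 -1;0 0 0 0 0 0 -1;0 0 0 0 0 0 -1' 
python3 - <<'E'
from h import *
c=snap('wrist','w9');a=snap('top','t9')['frame'];s=snap('scene','s9')['frame']
o=np.zeros((600,800,3),np.uint8)
o[:420,:560]=cv2.resize(c['frame'],(560,420),interpolation=cv2.INTER_AREA)
o[420:,:240]=cv2.resize(a[185:245,150:230],(240,180),interpolation=cv2.INTER_CUBIC)
o[420:,240:480]=cv2.resize(s[140:215,300:400],(240,180),interpolation=cv2.INTER_CUBIC)
o[:300,560:800]=cv2.resize(a[190:300,240:328],(240,300),interpolation=cv2.INTER_CUBIC)
o[300:,480:800]=0
o[300:600,560:800]=cv2.resize(s[190:290,280:360],(240,300),interpolation=cv2.INTER_CUBIC)
cv2.imwrite('pics/v9.png',o[:,:,::-1]);print(state()['eef_pos'],state()['orientation'])
E
```

```text
clock: 18.65
eef_pos: [0.559, 0.2126, 0.2648]
orientation: [-0.0, 0.843, 0.538, -0.001]
wrist_force: [0.1, -0.1, -0.3]
grip_width: 0.515
gripper_force: 0.0
[0.55908594 0.21228594 0.26561074] [3.44417962e-05 8.43146670e-01 5.37683629e-01 8.26493480e-05]
```

View pics/v9.png

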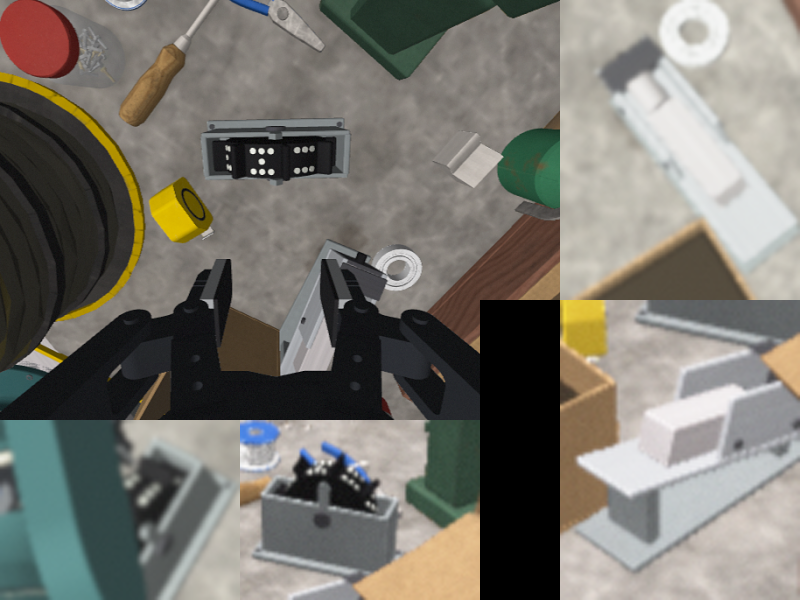

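The bar's tail lies on the chute's upper floor with the nose under the strap at the stop. Wheel: the 7-dot face is slightly left of the pointers (~(262,160) in view; pointers (280,182) and (274,131)), 6 dots to its right, so five is two faces right. I must roll the top towards image left by about 74°.

```bash
cat > wh.py <<'E'
from h import *
from scipy.spatial.transform import Rotation as Ro
def dots(c,C,ax,R=.05):
    # white dots inside the housing region -> angle about axle (positive towards image-right dir ax) and axial offset
    g=cv2.cvtColor(c['frame'],cv2.COLOR_RGB2GRAY)
    n,_,st,ce=cv2.connectedComponentsWithStats((g>170).astype(np.uint8))
    o=c['T'][:3,3]; out=[]
    e=np.array([*ax,0]); y=np.array([-ax[1],ax[0],0]); c0=np.array([*C,.065])
    for i in range(1,n):
        if st[i,4]>120 or st[i,4]<5: continue
        d=c['T'][:3,:3]@np.linalg.inv(c['K'])@[*ce[i],1]
        p=o-c0; P=np.array([p@e,p[2]]);D=np.array([d@e,d[2]])
        A=D@D;B=P@D;Q=B*B-A*(P@P-R*R)
        if Q<0: continue
        t=(-B-Q**.5)/A; q=P+t*D; yy=(p+t*d)@y
        if abs(yy)<.016: out.append((np.degrees(np.arctan2(q[0],q[1])).round(1),(yy*1e3).round(1),int(st[i,4])))
    return sorted(out)
E
python3 - <<'E'
from wh import *
c=dict(np.load('pics/w9.npz'))
k=1/.875
pn=ray(c,280*k,184*k,.109);pf=ray(c,274*k,129*k,.109)
print('pointers',pn,pf,np.linalg.norm(pn-pf))
H=[ray(c,u*k,v*k,.08)[:2] for u,v in [(202,129),(350,127),(204,180),(349,179)]];print('housing',H,np.mean(H,0))
for a,b in((0,1),(2,3)): d=H[b]-H[a];print(np.linalg.norm(d),np.degrees(np.arctan2(d[1],d[0])))
C=np.mean(H,0)
ang=np.radians(-25.5);print(dots(c,C,[np.cos(ang),np.sin(ang)]))
E
```

```text
pointers [0.5685 0.2243 0.109 ] [0.584  0.2703 0.109 ] 0.04854121959736897
housing [array([0.5213, 0.2975]), array([0.649 , 0.2402]), array([0.4992, 0.2535]), array([0.6303, 0.1938])] [0.57495 0.24625]
0.1399663530995932 -24.166151025496806
0.14405311520408018 -24.483455483922633
[(np.float64(-66.3), np.float64(6.0), 19), (np.float64(-64.2), np.float64(-11.7), 18), (np.float64(-24.8), np.float64(7.2), 37), (np.float64(-24.0), np.float64(-10.7), 32), (np.float64(-15.3), np.float64(7.5), 35), (np.float64(-15.0), np.float64(-1.5), 37), (np.float64(-14.7), np.float64(-10.5), 37), (np.float64(-5.9), np.float64(7.7), 39), (np.float64(-5.3), np.float64(-10.3), 36), (np.float64(20.6), np.float64(8.4), 28), (np.float64(21.3), np.float64(-9.4), 25), (np.float64(29.4), np.float64(-8.4), 6)]
```

```bash
python3 -m handwheel '0 0 1 .1 .05 0 -1;0 0 1 .1 .05 0 -1;0 0 1 .1 .05 0 -1;0 0 1 .1 .05 0 -1;0 0 1 .1 .05 0 -1;0 0 1 .1 .05 0 -1;0 0 1 .1 .05 0 -1;0 0 1 .1 .05 0 -1;0 0 1 .1 .05 0 -1;0 0 1 .1 .05 0 -1;0 0 1 0 .03 0 -1;0 0 1 0 0 0 -1' 20
python3 -m handwheel '0 0 1 0 0 -.5 -1;0 0 1 0 0 -.5 -1;0 0 1 0 0 -.5 -1;0 0 .8 0 0 -.5 -1;0 0 0 0 0 -.5 -1;0 0 0 0 0 0 -1;0 0 0 0 0 0 -1'
python3 - <<'E'
from h import *
q=state();o=q['orientation'];print(q['eef_pos'],np.degrees(2*np.arctan2(o[2],o[1]))-90,q['joint_pos'].round(2))
C=np.array([.5743,.2449]);e=np.array([.911,-.413]);y=np.array([.413,.911]);d=q['eef_pos'][:2]-C;print(d@e,d@y)
E
```

```text
clock: 20.0
eef_pos: [0.5992, 0.2337, 0.2657]
orientation: [0.0, 0.39, 0.921, 0.0]
wrist_force: [-0.7, 1.2, 0.5]
grip_width: 0.004
gripper_force: 0.0
clock: 20.7
eef_pos: [0.5993, 0.2339, 0.1663]
orientation: [0.0, 0.211, 0.977, 0.0]
wrist_force: [0.1, -0.6, 0.7]
grip_width: 0.006
gripper_force: 0.0
[0.59925851 0.23388943 0.16625556] 65.59652981533964 [ 0.33  0.08  1.61  0.    1.45 -0.81]
0.027284567310962002 0.000277240132459715
```

```bash
python3 -m handwheel '0 0 0 0 0 -.4 -1;0 0 0 0 0 -.36 -1;0 0 0 0 0 0 -1'
python3 -m handwheel '0 0 0 -.18 .082 0 -1;0 0 0 -.18 .082 0 -1;0 0 0 0 0 0 -1'
```

```text
clock: 21.0
eef_pos: [0.5983, 0.234, 0.1325]
orientation: [-0.001, 0.211, 0.978, -0.001]
wrist_force: [0.5, 0.6, -0.1]
grip_width: 0.001
gripper_force: 0.0
clock: 21.3
eef_pos: [0.584, 0.2415, 0.1358]
orientation: [0.0, 0.211, 0.978, 0.0]
wrist_force: [-0.9, 0.3, 0.4]
grip_width: 0.003
gripper_force: 0.0
```

```bash
python3 -m handwheel '0 0 0 -.18 .082 0 -1;0 0 0 -.18 .082 0 -1;0 0 0 -.1 .045 0 -1;0 0 0 0 0 0 -1'
python3 -m handwheel '0 0 0 .1 -.045 .3 -1;0 0 0 .2 -.09 1 -1;0 0 0 .5 -.23 1 -1;0 0 0 .5 -.23 1 -1;0 0 0 .1 -.05 0 -1;0 0 0 0 0 0 -1'
python3 - <<'E'
from wh import *
a=np.radians(-24.4)
for n in ('wrist',):
    c=snap(n,'wA'); print(dots(c,[.5743,.2449],[np.cos(a),np.sin(a)])); print(proj(c,[.5743,.2449,.115]),state()['eef_pos'])
E
```

```text
clock: 21.7
eef_pos: [0.5657, 0.2497, 0.1354]
orientation: [-0.0, 0.211, 0.978, 0.0]
wrist_force: [-0.7, 0.5, 0.1]
grip_width: -0.003
gripper_force: 0.0
clock: 22.3
eef_pos: [0.6232, 0.223, 0.2684]
orientation: [0.001, 0.211, 0.977, 0.0]
wrist_force: [-0.7, 0.8, -0.5]
grip_width: -0.002
gripper_force: 0.0
[(np.float64(-56.9), np.float64(9.0), 21), (np.float64(-56.6), np.float64(-9.1), 22), (np.float64(-47.3), np.float64(0.1), 27), (np.float64(-47.3), np.float64(9.1), 29), (np.float64(-46.9), np.float64(-9.0), 27), (np.float64(-37.7), np.float64(9.1), 36), (np.float64(-37.4), np.float64(-9.0), 33), (np.float64(-10.4), np.float64(9.3), 42), (np.float64(-10.2), np.float64(-8.7), 41), (np.float64(-1.2), np.float64(9.5), 40), (np.float64(-0.8), np.float64(-8.5), 39), (np.float64(8.0), np.float64(9.8), 33), (np.float64(8.3), np.float64(-8.3), 36), (np.float64(49.8), np.float64(9.5), 5), (np.float64(50.7), np.float64(-8.0), 8)]
[313.46621131 159.22977149] [0.62246831 0.22318904 0.26697972]
```

```bash
python3 -m handwheel '0 0 0 -.32 .14 -1 -1;0 0 0 0 0 -1 -1;0 0 0 0 0 -.9 -1;0 0 0 0 0 -.39 -1;0 0 0 0 0 0 -1'
python3 -m handwheel '0 0 0 -.178 .08 0 -1;0 0 0 -.178 .08 0 -1;0 0 0 -.178 .08 0 -1;0 0 0 -.178 .08 0 -1;0 0 0 -.178 .08 0 -1;0 0 0 0 0 0 -1;0 0 0 0 0 0 -1'
python3 - <<'E'
from h import *
q=state();C=np.array([.5743,.2449]);e=np.array([.911,-.413]);d=q['eef_pos'][:2]-C;print(d@e,q['eef_pos'])
E
```

```text
clock: 22.85
eef_pos: [0.6083, 0.2289, 0.133]
orientation: [-0.002, 0.211, 0.978, -0.001]
wrist_force: [-0.2, 0.3, -0.7]
grip_width: -0.0
gripper_force: 0.0
clock: 23.55
eef_pos: [0.5735, 0.2453, 0.1354]
orientation: [-0.0, 0.211, 0.978, -0.0]
wrist_force: [-0.7, 0.1, -0.2]
grip_width: -0.002
gripper_force: 0.0
-0.0009186311759581934 [0.57346579 0.24528418 0.13544387]
```

Remaining 6.9 mm along -e.

```bash
python3 -m handwheel '0 0 0 -.08 .036 0 -1;0 0 0 -.077 .035 0 -1;0 0 0 0 0 0 -1;0 0 0 0 0 0 -1'
python3 -m handwheel '0 0 0 .1 -.045 .3 -1;0 0 0 .2 -.09 1 -1;0 0 0 .5 -.23 1 -1;0 0 0 .5 -.23 1 -1;0 0 0 .1 -.05 0 -1;0 0 0 0 0 0 -1'
python3 - <<'E'
from wh import *
a=np.radians(-24.4)
c=snap('wrist','wB'); print(*dots(c,[.5743,.2449],[np.cos(a),np.sin(a)]),sep='\n')
# bar ends in chute, top view difference before/after
A=cv2.cvtColor(cv2.imread('pics/top0.png'),cv2.COLOR_BGR2GRAY);t=snap('top','tB');B=cv2.cvtColor(t['frame'],cv2.COLOR_RGB2GRAY)
for n,(s,zn) in {'tail':(.0466,.094),'nose':(.18,.055)}.items():
    p=[.4553+.7415*s,-.0508+.671*s,zn]; print(n,proj(t,p).round(1))
m=(cv2.absdiff(A,B)>14).astype(np.uint8);m[:200]=0;m[295:]=0;m[:,:245]=0;m[:,340:]=0
k,_,st,ce=cv2.connectedComponentsWithStats(m);print([list(map(int,x)) for x in st[1:] if x[4]>15])
E
```

```text
clock: 23.95
eef_pos: [0.5675, 0.248, 0.1355]
orientation: [-0.0, 0.211, 0.978, -0.0]
wrist_force: [-0.3, 0.6, -0.8]
grip_width: 0.001
gripper_force: 0.0
clock: 24.55
eef_pos: [0.6245, 0.2216, 0.2689]
orientation: [0.001, 0.211, 0.977, 0.0]
wrist_force: [0.7, 0.4, -1.0]
grip_width: -0.003
gripper_force: 0.0
(np.float64(-54.5), np.float64(-8.9), 22)
(np.float64(-54.5), np.float64(9.0), 23)
(np.float64(-44.8), np.float64(9.0), 30)
(np.float64(-44.6), np.float64(-8.9), 31)
(np.float64(-35.2), np.float64(-8.9), 36)
(np.float64(-35.2), np.float64(9.1), 36)
(np.float64(-8.1), np.float64(9.3), 43)
(np.float64(-8.0), np.float64(-8.6), 41)
(np.float64(1.2), np.float64(0.5), 40)
(np.float64(10.1), np.float64(9.5), 31)
(np.float64(10.5), np.float64(-8.3), 34)
tail [303.7 260.7]
nose [270.1 220.7]
[[263, 215, 18, 15, 101], [297, 255, 11, 10, 51]]
```

```bash
python3 -c "
from rig import sign_off;print(sign_off())"
```

```text
the job is handed in; nothing more can be done
None
```

The job is handed in at about 25 s of the 72 s allowed, and the sign-off gave no verdict: by the camera checks the bar is in the chute with its nose at the stop, and the five-dot face is on top within about 1°. The tin, bearing and tape measure were not touched as far as I could tell.

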